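Run the ware board out to its line and hold it down

ROBOT

A 7-joint arm with a two-finger parallel gripper is mounted at the origin on a cart in front of the work surface, level with it; the furniture and walls round the work are solid. World frame = base frame: x ahead of the robot, y to its left, z up, the work surface at z = 0. Lengths are in m, angles in rad, forces in N, time in s.
With the tool pointing down it reaches from about 0.4 to 0.75 m from the base axis. Payload 19.5 kg.
Tool frame: the origin (TCP) lies between the finger pads; the fingertips stand 17 mm ahead of it and the grasp point (between the pads) lies 2 mm behind it; z points along the fingers, y is the line along which they close (so a half turn about z gives the same grasp; the last joint's range is limited). The gripper opens to 85 mm and grips with 20 to 120 N. Pads are 22 mm wide; open, the fingers measure 114 mm over their backs; the gripper's body (76 mm by 85 mm) begins 54 mm behind the grasp point. The pads swing forward as they close: fully open they stand 13 mm farther back than shut.
Start: joints at [1.121, 0.707, -0.028, 1.485, 0.022, 0.951, -0.075], TCP at [0.228, -0.528, 0.248] pointing down, gripper open.
Joint ranges: [-2.71, 2.71], [-0.32, 2.16], [-1.57, 1.52], [0, 2.45], [-1.46, 4.6], [0, 2.02], [-2.83, 2.83]. Speed limits (rad/s): [1.89, 1.89, 2.57, 2.57, 3.01, 3.01, 3.01].

INTERFACE

Orientations are given as [roll, pitch, yaw] about the fixed x, y, z axes, in that order (R = Rz(yaw) Ry(pitch) Rx(roll)).
In Python, from cell import bot, vision, ticket gives the robot as it stands. The module is installed in compiled form; this text tells all that it offers.
- The arm moves only by the tool move_arm, never from a script. Its argument "increments" is a list of rows, each a list of 4 numbers: the shift along the tool's x, y, z scaled (see below), then the turn about the tool's z scaled (see below). In form: [[tx, ty, tz, yaw], ...]. A call has 1 to 12 rows; each row shifts and turns the commanded pose from where the row before left it, along the tool's axes as they then stand; what a row does not reach is not made up. The controller multiplies each number of a shift by 80 mm and each number of a turn by 45 degrees. A row lasts 1/12 s, in which the tool goes at most 41.7 mm and 7.16 degrees, less where a joint would pass 70% of its speed; a pose out of reach is approached as far as the arm can. A call with a number of a shift or a turn outside -1 to 1 is refused whole. A call with a gripper value outside its range is refused whole. "gripper" is the opening, from 0 (shut) to 1 (fully open), set as the call begins (left out, the last holds). The fingers move at their own pace and stop on an object; "force" is the grip in N (left out, the last holds). Time passes only in rows, so rows that do not move let the fingers close. It gives the time, the measured TCP pose, the force, the opening and the grip force at its end, in the units of the state.
- bot.read_state(): the state, without advancing time (a new reading comes with each control period).
- vision.camera(name): name is "side" or "top" or "wrist"; returns a dict with "color" (420x560x3 uint8, red, green, blue), "z_map" (420x560 float32, m along the optical axis (not along the pixel's ray), 0 where there is no reading), "fovy" (degrees; the focal length in pixels is half the picture's height over the tangent of half this angle, whatever the lens; pixels are square), "cx", "cy" (the principal point, pixels), "position" and "orientation" of the camera in the world. Camera axes: x right, y down, z forward; pixel columns grow to the right and rows downward; lengths in m; the calibration is good to about 2 mm. A picture is of the moment at which its call begins.
- ticket.hand_in(): hands the job in; it is judged then, once.
The state is a dict: "time_s": time; "qpos": joint angles; "joint_velocities": joint speeds; "effort": joint torques, N m; "position": TCP position; "orientation": TCP orientation; "contact_force": force on the tool from outside, world axes, zero at the start; "moment": the same for the moment, N m; "gripper_width": opening from 0.0 (shut) to 1.0 (fully open); "grasp_force": force on a finger pad.
Only numpy, scipy, OpenCV 4.12 (cv2) and the standard library are available. Lean on these libraries where they do the work, as an engineer would, in place of code of your own. Each camera call takes 0.05 s, during which the arm holds its last target. There are 200 camera calls.

TASK

First press the cap of the slip pot fully home. Then slide the ware board, with the pot standing on it, to the right (-y) over the end of the wooden riser until the line scribed across the board is flush with and square to the riser's right-hand end edge. The pot's weight would now tip the board, so finish while still holding the board down flat on the riser with the gripper: do not let go, do not let it tip, and leave the other things on the table alone.

Things in the scene. Friction and masses are not known exactly. Their poses are not given: they have to be found in the camera images.
- riser: low wooden riser fixed to the table: a 120 x 250 x 18 mm top on two legs, 70 mm high, its long side along its own y. Origin under its centre at table height. It does not move
- riser_edge (a point): middle of the upper edge of the riser's right-hand end (its own -y end, 125 mm from its centre), at the height of its top face, 70 mm. Same axes as the riser: x across the riser, -y points outward, the way the board is to go
- ware_board: loose light wooden board on the riser, 96 mm wide (x), 360 long (y), 14 thick, 0.38 kg (+-15 %); origin at the centre of its underside. Starts with its outer (-y) end 10 to 30 mm past riser_edge, within 0.05 rad of parallel. A grip batten is fixed across its top near the inner end (see batten_top); at the start it hangs past the riser's inner end, so do not bear down hard there
- board_line (a point): the point on the underside, in the middle of the board's width, directly below the dark scribed line, 3 mm wide, that runs across the board's top and down its sides; 170 mm from the board's outer (-y) end, 190 mm from its inner end. At the right place it coincides with riser_edge along the riser's y
- batten_top (a point): centre of the top face of the board's grip batten, 56 mm above the board's underside, 120 mm from the board's centre towards +y and 130 mm from board_line. The batten is 78 mm along x, 24 mm thick along y and stands 42 mm above the board's top. Pinch it across its thickness, fingers closing along the board's y
- slip_pot: plastic slip pot, 59 mm in diameter, 84 mm high without its cap, 0.28 kg (-20 to +25 %), standing loose on the outer part of the board (its centre 63 to 80 mm from the board's outer end). Origin at the centre of its underside
- cap_top (a point): centre of the top of the white push-on cap, a disc 65 mm in diameter and 14 mm high on top of the pot; unpressed its top is 98 mm above the pot's underside, pressed home 90 mm
- pot_cap (a joint): how far the cap has been pressed down: starts at 0 to 0.0015 m (standing proud), 0.008 m is fully home at a hard stop. It moves stiffly, with about 6 N, plus 8 N per m/s, and stays where it is left
- pinch_bowl: small clay pinch bowl, 68 mm across, 36 mm high, on the table to the right; leave alone
- rib_wood: wooden rib, 48 x 102 x 8 mm, lying on the table to the right; leave alone
- tall_tub: tall tub with white lid, 74 mm across, 131 mm high, on the table at the left; leave alone
- glaze_pot: lidded glaze pot, 60 mm across, 69 mm high, on the table at the left; leave alone
- clay_tube: short square clay tube, 46 x 46 x 34 mm, on the table at the left; leave alone
- clay_wedge: small clay offcut, 26 x 50 x 9 mm, lying on the table to the left of the riser; leave alone

How it is judged:
On the way, in this order (a step that is already met when the one before it is completed fails the run):
1. the cap is pressed home while the board is still well back on the riser (value of joint pot_cap above 0.0068 m and y of board_line in the frame of riser_edge above 0.09 m), for 0.2 s.
2. the board's line is at the riser's edge (y of board_line in the frame of riser_edge between -0.006 and 0.006 m), for 0.2 s.
At the end, for the whole second after the job is handed in: cap within 1.2 mm of home; line within 6 mm of the riser's right-hand end edge; board square (0.08 rad), within 30 mm of the riser's middle, flat (5 mm, 0.04 rad) and at rest; pot upright and untouched on the board's outer part; fingers still holding the board with over 1 N (all of step 2 and x of board_line in the frame of riser_edge between -0.03 and 0.03 m and z of board_line in the frame of riser_edge between -0.005 and 0.005 m and angle between the y axis of ware_board and the y axis of riser, either way round below 0.08 rad and angle between ware_board's own z axis and vertical below 0.04 rad and contact force between the fingers and ware_board above 1 N and contact force between ware_board and riser above 0.5 N and contact force between slip_pot and ware_board above 0.5 N and contact force between the arm and slip_pot below 0.2 N and y of slip_pot in the frame of ware_board below -0.085 m and angle between slip_pot's own z axis and vertical below 0.08 rad and value of joint pot_cap above 0.0068 m and linear speed of ware_board below 0.01 m/s); the arm keeps its last pose, push and grip.
It fails at once if the board tips (angle between ware_board's own z axis and vertical above 0.15 rad).
It fails at once if the slip pot falls over (angle between slip_pot's own z axis and vertical above 0.35 rad).
It fails at once if a bystander is disturbed (distance of any of pinch_bowl, rib_wood, clay_wedge, tall_tub, glaze_pot, clay_tube from where it was at the start of the episode above 0.02 m).
It also fails if it takes over 45 s, if anything falls off the work surface, if the arm or the gripper's body presses on something with over 40 N, if the wrist force passes 120 N, or if a joint passes its speed limit or range.

## Working session

There is one attempt and no reset: what is moved stays moved. The work goes in short steps, Python scripts to look and compute and a tool call to move; the robot and the scene stay as the last step left them, time stands still between calls to the robot, and variables do not carry over. Pictures are saved under pics/ and viewed, at most 10 in all, crops included, and the job is handed in when it is done.

Besides the shell and the picture viewer there is one more tool, called after "Emit:" as a command line: name --pt "numbers of a row" for each row, then --argument value for the rest. move_arm: Moves the arm, as the interface text tells. Shifts and turns lie within -1 to 1; 1 stands for 80 mm of shift or 45 degrees of turn. Its arguments: {"type":"object","properties":{"increments":{"type":"array"},"gripper":{"type":"number"},"force":{"type":"number"}},"required":["increments"]}

```bash
mkdir -p pics; cat > h.py <<'E'
import numpy as np, cv2
from scipy.spatial.transform import Rotation as R
from cell import bot, vision, ticket
def cloud(c):
    h,w=c["z_map"].shape; f=h/2/np.tan(np.radians(c["fovy"])/2)
    u,v=np.meshgrid(np.arange(w),np.arange(h)); z=c["z_map"].astype(float)
    P=np.stack([(u-c["cx"])/f*z,(v-c["cy"])/f*z,z],-1)
    o=np.array(c["orientation"]); 
    M=R.from_euler('xyz',o).as_matrix() if o.shape==(3,) else (o if o.shape==(3,3) else None)
    W=P@M.T+np.array(c["position"]); W[z==0]=np.nan
    return W
def snap(n,fn):
    c=vision.camera(n); W=cloud(c); cv2.imwrite(f"pics/{fn}.png",c["color"][...,::-1]); np.save(f"pics/{fn}.npy",W); return c,W
E
python3 - <<'E'
from h import *
s=bot.read_state(); print({k:np.round(v,3) for k,v in s.items()})
ims=[]
for n in("top","side"):
    c,W=snap(n,n+"0"); print(n,c["fovy"],c["position"],c["orientation"],c["cx"],c["cy"])
    ims.append(c["color"])
    print(np.nanmin(W,(0,1)),np.nanmax(W,(0,1)))
E
```

```text
{'time_s': np.float64(0.0), 'qpos': array([ 1.121,  0.707, -0.028,  1.485,  0.022,  0.951, -0.075]), 'joint_velocities': array([-0.001,  0.001, -0.   , -0.001, -0.   , -0.001,  0.001]), 'effort': array([-2.0000e-03, -8.8321e+01,  1.2340e+00, -2.3617e+01,  1.7000e-02,
        7.0000e-03, -0.0000e+00]), 'position': array([ 0.228, -0.528,  0.248]), 'orientation': array([-3.141,  0.   ,  0.408]), 'contact_force': array([0.649, 0.758, 0.965]), 'moment': array([-0.056, -0.05 , -0.017]), 'grasp_force': np.float64(0.0), 'gripper_width': np.float64(1.004)}
top 46.55458954220619 [0.26996735 0.03977079 1.44801402] [-3.01800358  0.02467291 -1.55623276] 278.33999721781333 207.97140337516407
[-0.3919057  -1.22334274 -0.78462299] [1.56000314 0.69893298 0.77673822]
side 49.15322263483066 [ 1.0227244  -0.77724194  1.45235346] [-2.49080861 -0.01104521  0.61888015] 281.77034865815205 204.40140740817554
[-0.68635036 -1.10014019 -0.78958094] [1.51687469 0.7104573  0.78132968]
```

View pics/top0.png

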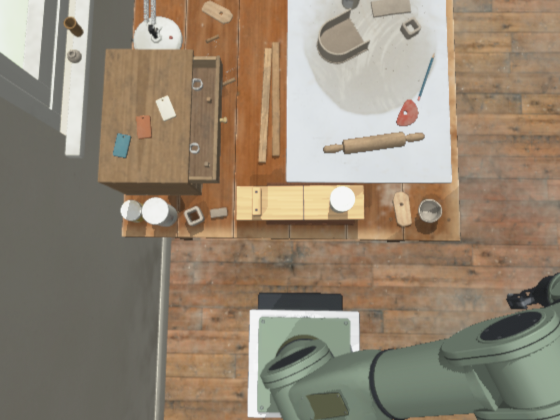

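View pics/side0.png

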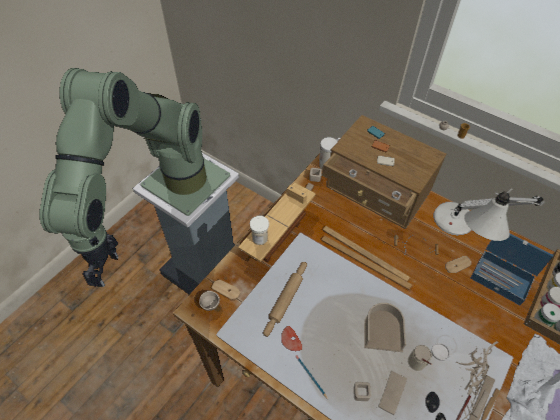

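The top view shows the board at cols 236–363 and rows 185–220, the cap at (342,199), the batten at (256,202) and the scribed line at col ~303. The side view shows the same things, with the cap at (259,226) and the batten at (298,190). Next I'll measure them from both clouds.

```bash
cat > m.py <<'E'
from h import *
def rect(p): 
    r=cv2.minAreaRect((p[:,:2]*1000).astype(np.float32)); return np.round(r[0],1),np.round(r[1],1),round(r[2],2)
def meas(fn):
    W=np.load(f"pics/{fn}.npy"); x,y,z=np.moveaxis(W,-1,0)
    roi=(x>.3)&(x<.75)&(y>-.3)&(y<.33)
    def band(a,b,m=True): return W[roi&(z>a)&(z<b)&m]
    for nm,a,b in(("cap",.172,.2),("batten",.115,.145),("board",.078,.092),("riser",.062,.076)):
        m=(roi&(z>a)&(z<b)).astype(np.uint8); n,l,st,ce=cv2.connectedComponentsWithStats(m)
        for i in range(1,n):
            if st[i,4]<60: continue
            p=W[l==i]; print(fn,nm,st[i,4],np.round(st[i,:4]),"rect",*rect(p),"zmed",round(np.median(p[:,2]),4),"min",np.round(p.min(0),4),"max",np.round(p.max(0),4))
if __name__=="__main__":
    import sys
    for f in sys.argv[1:]: meas(f)
E
python3 m.py top0 side0
python3 - <<'E'
import cv2,numpy as np
a=cv2.imread('pics/top0.png')[175:245,225:375];b=cv2.imread('pics/side0.png')[170:270,230:330]
a=cv2.resize(a,(800,373),interpolation=2);b=cv2.resize(b,(600,600),interpolation=2)
cv2.imwrite('pics/ca.png',a);cv2.imwrite('pics/cb.png',b)
E
```

```text
top0 cap 278 [182  87  46  99] rect [604.5 242.6] [ 83.3 279.5] 70.6 zmed 0.1848 min [0.4856 0.2154 0.172 ] max [0.7498 0.3283 0.1999]
top0 cap 483 [330 186  25  25] rect [455.4 -93. ] [63.1 63. ] 64.1 zmed 0.1807 min [ 0.4234 -0.1245  0.1729] max [ 0.4876 -0.0615  0.1869]
top0 batten 250 [252 187   9  28] rect [453.9 136.5] [75.2 22.5] 1.38 zmed 0.1255 min [0.4165 0.1245 0.118 ] max [0.4915 0.1483 0.1337]
top0 board 3409 [236 185 129  35] rect [457.5  16.3] [ 96.8 360.2] 1.26 zmed 0.0838 min [ 0.4062 -0.1647  0.078 ] max [0.5078 0.1966 0.092 ]
top0 riser 282 [267 182  87   4] rect [512.7 -13.2] [ 10.3 246.1] 0.76 zmed 0.0696 min [ 0.506  -0.1362  0.0623] max [0.5188 0.1099 0.0758]
top0 riser 410 [267 219  88   6] rect [404.8 -15.2] [ 13.9 246.2] 0.18 zmed 0.0698 min [ 0.3975 -0.1383  0.0625] max [0.412  0.1079 0.076 ]
side0 cap 365 [322 166  62  38] rect [623.3 229. ] [252.   32.1] 0.22 zmed 0.1855 min [0.4973 0.2131 0.1722] max [0.7493 0.2455 0.2   ]
side0 cap 261 [249 216  20  17] rect [455.5 -91.7] [62.8 65.3] 55.42 zmed 0.1811 min [ 0.4232 -0.1255  0.1725] max [ 0.4896 -0.0576  0.1895]
side0 batten 139 [287 185  20  14] rect [455.7 137.7] [80.4 30.5] 3.57 zmed 0.1252 min [0.4147 0.122  0.1151] max [0.4956 0.1528 0.1359]
side0 batten 76 [251 231  16  11] rect [ 462.2 -108.5] [53.8 27.2] 23.36 zmed 0.1305 min [ 0.4321 -0.1216  0.1155] max [ 0.4838 -0.0854  0.1448]
side0 board 1589 [239 183  76  78] rect [455.1  18.7] [105.4 365.7] 1.15 zmed 0.0844 min [ 0.402  -0.1638  0.078 ] max [0.5098 0.2021 0.0919]
side0 riser 260 [261 208  45  53] rect [511.6 -15. ] [ 16.9 274.8] 0.94 zmed 0.0695 min [ 0.5011 -0.1524  0.0621] max [0.5201 0.1223 0.0759]
```

View pics/ca.png

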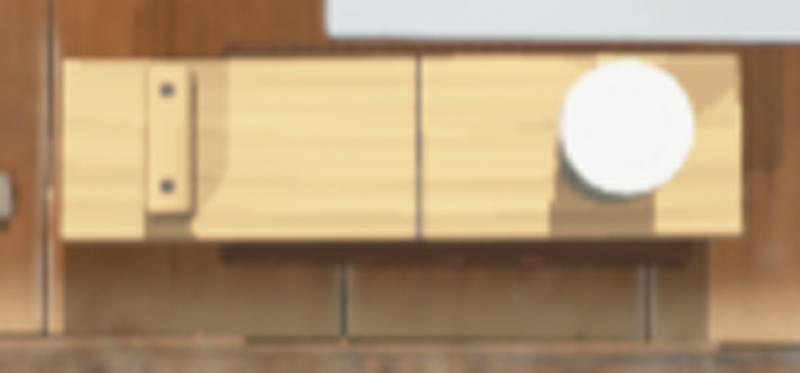

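View pics/cb.png

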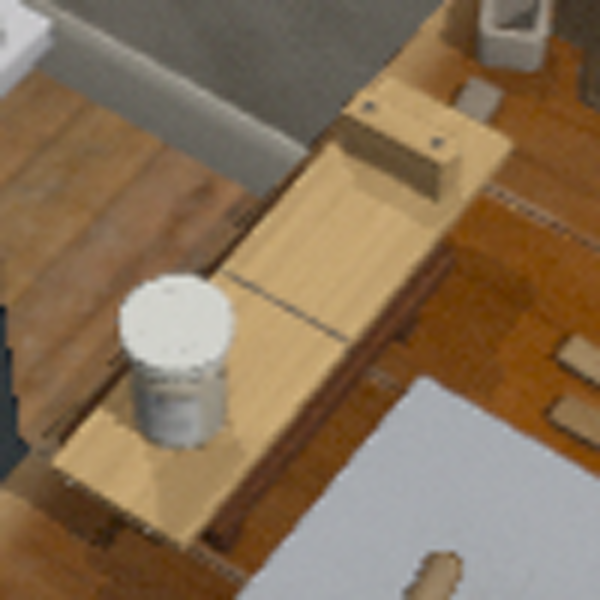

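The crops show the scribed line at col 418 of the top crop (full-frame col 303) and the riser strips on both sides of the board.

In world coordinates:
- **Cap:** (0.4555, -0.0925, 0.181)
- **Batten top:** (0.455, 0.137, 0.1255)
- **Board:** yaw about 0.022
- **Line:** y about 0.006
- **Riser edge:** y about -0.139

The slide is therefore about 145 mm. I'll turn and shut the gripper first.

Emit:
move_arm --pt "0 0 0 0.123" --pt "0 0 0 0.123" --pt "0 0 0 0.123" --pt "0 0 0 0.123" --pt "0 0 0 0" --pt "0 0 0 0" --gripper 0 --force 40

```text
time_s: 0.6
position: [0.2281, -0.5277, 0.2481]
orientation: [-3.141, 0.0, 0.025]
contact_force: [0.1, 0.4, -0.3]
gripper_width: 0.143
grasp_force: 0.0
```

Emit:
move_arm --pt "0.2 -0.36 0 0" --pt "0.2 -0.36 0 0" --pt "0.2 -0.36 0 0" --pt "0.2 -0.36 0 0" --pt "0.2 -0.36 0 0" --pt "0.2 -0.36 0 0" --pt "0.2 -0.36 0 0" --pt "0.2 -0.36 0 0" --pt "0.2 -0.36 0 0" --pt "0.2 -0.36 0 0" --pt "0 0 0 0" --pt "0 0 0 0"

```text
time_s: 1.6
position: [0.3826, -0.2352, 0.2483]
orientation: [-3.141, -0.0, 0.028]
contact_force: [0.6, -0.1, -0.2]
gripper_width: 0.0
grasp_force: 0.0
```

Emit:
move_arm --pt "0.16 -0.293 0 0" --pt "0.16 -0.293 0 0" --pt "0.16 -0.293 0 0" --pt "0.16 -0.293 0 0" --pt "0.16 -0.293 0 0" --pt "0.16 -0.293 0 0" --pt "0 0 0.15 0.01" --pt "0 0 0.15 0" --pt "0 0 0.1 0" --pt "0 0 0 0" --pt "0 0 0 0"

```text
time_s: 2.52
position: [0.4554, -0.095, 0.2163]
orientation: [-3.142, 0.001, 0.013]
contact_force: [0.4, 0.1, -0.4]
gripper_width: 0.001
grasp_force: 0.0
```

Emit:
move_arm --pt "0 -0.03 0.04 0" --pt "0 0 0.04 0" --pt "0 0 0.04 0" --pt "0 0 0.04 0" --pt "0 0 0.04 0" --pt "0 0 0.04 0" --pt "0 0 0.03 0" --pt "0 0 0 0" --pt "0 0 0 0"

```text
time_s: 3.27
position: [0.4555, -0.0918, 0.1946]
orientation: [-3.141, 0.0, 0.013]
contact_force: [-0.8, 0.3, 0.8]
gripper_width: -0.001
grasp_force: 0.0
```

Emit:
move_arm --pt "0 0 0.025 0" --pt "0 0 0.025 0" --pt "0 0 0 0"

```text
time_s: 3.52
position: [0.4558, -0.0919, 0.191]
orientation: [3.142, -0.001, 0.013]
contact_force: [-2.2, -0.1, 8.9]
gripper_width: 0.0
grasp_force: 4.4
```

Emit:
move_arm --pt "0 0 0.02 0" --pt "0 0 0.02 0" --pt "0 0 0 0"

```text
time_s: 3.77
position: [0.4566, -0.0921, 0.1903]
orientation: [3.141, -0.005, 0.013]
contact_force: [-11.8, 3.8, 78.3]
gripper_width: -0.005
grasp_force: 38.8
```

The cap is at its hard stop, with 78 N at the wrist. I'll lift off.

Emit:
move_arm --pt "0 0 -0.05 0" --pt "0 0 -0.05 0" --pt "0 0 -0.2 0" --pt "0 0 -0.3 0" --pt "0 0 -0.3 0" --pt "0 0 0 0" --pt "0 0 0 0" --gripper 1

```text
time_s: 4.35
position: [0.4559, -0.0918, 0.2601]
orientation: [3.142, -0.002, 0.014]
contact_force: [0.5, -0.0, -0.5]
gripper_width: 0.976
grasp_force: 0.0
```

```bash
python3 - <<'E'
from h import *
for n in("top","side"): snap(n,n+"1")
E
python3 m.py top1 side1
```

```text
top1 cap 275 [181  88  47  98] rect [603.2 242.8] [ 82.7 279.4] 70.26 zmed 0.1849 min [0.4853 0.2154 0.1723] max [0.7487 0.3289 0.1997]
top1 batten 250 [252 187   9  28] rect [454.  136.4] [76.1 22.9] 1.36 zmed 0.1257 min [0.416  0.1247 0.1182] max [0.4918 0.1484 0.1334]
top1 board 2442 [236 185  88  35] rect [456.4  73.2] [ 96.8 246.4] 1.29 zmed 0.0839 min [ 0.4062 -0.0497  0.078 ] max [0.5064 0.1969 0.092 ]
top1 riser 183 [267 182  53   4] rect [511.9  35.6] [ 10.5 148.9] 0.61 zmed 0.07 min [ 0.5059 -0.0388  0.0631] max [0.5176 0.11   0.0759]
top1 riser 177 [267 219  50   5] rect [404.   38.5] [ 11.9 139.3] 0.93 zmed 0.0697 min [ 0.3972 -0.0311  0.0623] max [0.4109 0.1082 0.076 ]
side1 cap 367 [322 166  61  37] rect [622.5 229.2] [ 29.8 254.6] 89.02 zmed 0.1862 min [0.4954 0.2135 0.1721] max [0.7499 0.245  0.1998]
side1 cap 172 [250 217  19  16] rect [457.  -91.3] [60.8 62.7] 38.16 zmed 0.1748 min [ 0.426  -0.1244  0.172 ] max [ 0.4889 -0.0593  0.185 ]
side1 batten 143 [287 185  20  15] rect [457. 137.] [78.1 29. ] 1.55 zmed 0.1258 min [0.4181 0.1222 0.1155] max [0.4961 0.1517 0.1359]
side1 batten 71 [251 232  16  10] rect [ 462.6 -108. ] [54.4 24.1] 23.21 zmed 0.1286 min [ 0.4329 -0.1197  0.115 ] max [ 0.4841 -0.0866  0.1446]
side1 board 1601 [238 183  77  79] rect [457.5  18.2] [100.2 364.7] 1.35 zmed 0.0845 min [ 0.407  -0.1639  0.078 ] max [0.5111 0.2    0.092 ]
side1 riser 257 [261 211  45  50] rect [511.5 -19.7] [ 17.3 264. ] 1.03 zmed 0.0699 min [ 0.5006 -0.1518  0.062 ] max [0.5209 0.1123 0.0758]
```

The cap now reads z≈0.174, so it is home, and the board hasn't moved. Next I'll go over the batten.

Emit:
move_arm --pt "0 -0.477 0 0" --pt "0 -0.477 0 0" --pt "0 -0.477 0 0" --pt "0 -0.477 0 0" --pt "0 -0.477 0 0" --pt "0 -0.477 0 0" --pt "0.02 0 0 -0.01" --pt "0 0 0 0" --pt "0 0 0 0" --gripper 1

```text
time_s: 5.2
position: [0.4539, 0.1365, 0.2589]
orientation: [3.141, 0.001, 0.021]
contact_force: [0.5, -0.9, -0.4]
gripper_width: 1.001
grasp_force: 0.0
```

Emit:
move_arm --pt "0 0 0.25 0" --pt "0 0 0.25 0" --pt "0 0 0.25 0" --pt "0 0 0.25 0" --pt "0 0 0.25 0" --pt "0 0 0.25 0" --pt "0 0 0.2 0" --pt "0 0 0.12 0" --pt "0 0 0.05 0" --pt "0 0 0 0" --pt "0 0 0 0"

```text
time_s: 6.12
position: [0.4542, 0.1364, 0.1102]
orientation: [3.141, -0.0, 0.02]
contact_force: [-0.3, 0.3, 0.4]
gripper_width: 0.996
grasp_force: 0.0
```

Emit:
move_arm --pt "0 0 0 0" --pt "0 0 0 0" --pt "0 0 0 0" --pt "0 0 0 0" --pt "0 0 0 0" --pt "0 0 0 0" --pt "0 0 0 0" --pt "0 0 0 0" --pt "0 0 0 0" --gripper 0 --force 60

```text
time_s: 6.87
position: [0.4541, 0.1373, 0.1102]
orientation: [-3.141, -0.0, 0.021]
contact_force: [-1.7, 0.5, 7.4]
gripper_width: 0.271
grasp_force: 59.1
```

Batten gripped (opening 0.27, 59 N). I'll slide gently with ramps, about 120 mm first.

Emit:
move_arm --pt "0 0.02 0 0" --pt "0 0.04 0 0" --pt "0 0.06 0 0" --pt "0 0.08 0 0" --pt "0 0.1 0 0" --pt "0 0.1 0 0" --pt "0 0.1 0 0" --pt "0 0.1 0 0" --pt "0 0.08 0 0" --pt "0 0.06 0 0" --pt "0 0.04 0 0" --pt "0 0.02 0 0"

```text
time_s: 7.87
position: [0.4557, 0.0738, 0.1102]
orientation: [-3.14, -0.001, 0.022]
contact_force: [-0.1, 8.5, 7.1]
gripper_width: 0.276
grasp_force: 59.0
```

```bash
python3 - <<'E'
from h import *
s=bot.read_state(); print(s["position"],s["contact_force"],s["moment"])
for n in("top","side"): snap(n,n+"2")
E
python3 m.py top2 side2
```

```text
[0.45571681 0.07375785 0.11023746] [-0.1236345   8.50159798  7.070963  ] [ 1.69828682  0.13624957 -0.06645807]
top2 cap 190 [217  89  11  90] rect [626.6 226.1] [ 20.9 246. ] 89.91 zmed 0.1851 min [0.5036 0.2155 0.172 ] max [0.7496 0.2365 0.1996]
top2 cap 66 [181 179  32   7] rect [495.6 289.5] [12.2 82.9] 10.38 zmed 0.1854 min [0.4853 0.2477 0.1722] max [0.4988 0.3298 0.2   ]
top2 cap 343 [354 186  25  24] rect [ 458.4 -156.4] [63.  61.2] 89.6 zmed 0.1743 min [ 0.4278 -0.188   0.172 ] max [ 0.489  -0.1249  0.18  ]
top2 board 2253 [301 184  86  36] rect [ 460.  -107.4] [ 97.7 241. ] 1.42 zmed 0.0839 min [ 0.4097 -0.2272  0.078 ] max [0.5113 0.012  0.092 ]
top2 riser 149 [303 182  51   3] rect [514.2 -64.5] [  7.6 142.6] 0.51 zmed 0.0694 min [ 0.51   -0.1358  0.0631] max [0.5185 0.0068 0.0758]
top2 riser 256 [301 219  54   6] rect [404.5 -63.5] [ 13.9 150. ] 0.54 zmed 0.0697 min [ 0.3981 -0.1384  0.062 ] max [0.4122 0.0115 0.0759]
side2 cap 362 [322 167  62  37] rect [623.5 229.8] [ 30.5 252.7] 89.11 zmed 0.1858 min [0.4973 0.2139 0.1721] max [0.75   0.2445 0.2   ]
side2 cap 189 [238 230  20  17] rect [ 458.6 -155.6] [62.  61.2] 70.77 zmed 0.1746 min [ 0.4272 -0.1899  0.172 ] max [ 0.491  -0.1237  0.181 ]
side2 batten 95 [283 196  15  15] rect [478.   69.3] [37.5 67.7] 7.51 zmed 0.1265 min [0.4562 0.0339 0.1154] max [0.496  0.1012 0.1441]
side2 batten 76 [240 244  17  11] rect [ 467.1 -166. ] [54.5 28.7] 43.3 zmed 0.1301 min [ 0.4374 -0.1841  0.1153] max [ 0.4854 -0.1368  0.1449]
side2 board 1651 [227 198  79  77] rect [458.3 -45.7] [103.4 364.2] 0.94 zmed 0.0845 min [ 0.4062 -0.2283  0.078 ] max [0.511  0.1368 0.0918]
side2 riser 239 [261 211  45  50] rect [511.5 -19.1] [ 16.3 263.8] 0.92 zmed 0.0695 min [ 0.5013 -0.1511  0.062 ] max [0.5192 0.1126 0.076 ]
```

Emit:
move_arm --pt "0 0.02 0 0" --pt "0 0.04 0 0" --pt "0 0.06 0 0" --pt "0 0.08 0 0" --pt "0 0.1 0 0" --pt "0 0.1 0 0" --pt "0 0.1 0 0" --pt "0 0.08 0 0" --pt "0 0.06 0 0" --pt "0 0.04 0 0" --pt "0 0.02 0 0" --pt "0 0 0 0"

```text
time_s: 8.97
position: [0.457, 0.0176, 0.1102]
orientation: [-3.141, -0.001, 0.022]
contact_force: [0.4, 3.5, 7.2]
gripper_width: 0.272
grasp_force: 59.1
```

```bash
python3 - <<'E'
from h import *
s=bot.read_state(); print(s["position"],s["contact_force"],s["moment"])
o=[]
for n in("top","side"):
    c,W=snap(n,n+"3")
a=cv2.imread('pics/top3.png')[165:235,300:405];b=cv2.imread('pics/side3.png')[190:290,210:310]
a=cv2.resize(a,(780,520),interpolation=2);b=cv2.resize(b,(600,600),interpolation=2)
cv2.imwrite('pics/c3a.png',a);cv2.imwrite('pics/c3b.png',b)
E
python3 m.py top3 side3
```

```text
[0.45695008 0.01764153 0.11024716] [0.3646233  3.47962102 7.20820742] [0.84766872 0.05890871 0.01855473]
top3 cap 274 [181  89  46  97] rect [602.8 243. ] [ 84.2 279.3] 70.14 zmed 0.1856 min [0.4854 0.2161 0.1721] max [0.748  0.3298 0.2   ]
top3 cap 309 [376 186  24  24] rect [ 458.8 -212.3] [61.6 60.6] 0.8 zmed 0.1743 min [ 0.428  -0.2427  0.172 ] max [ 0.4897 -0.1821  0.1812]
top3 board 1973 [330 184  77  35] rect [ 461.7 -176.1] [ 96.6 215.1] 1.02 zmed 0.084 min [ 0.4122 -0.2831  0.078 ] max [ 0.5117 -0.0688  0.092 ]
top3 riser 66 [331 182  23   3] rect [ 514.6 -104.3] [ 7.2 62.7] 0.09 zmed 0.07 min [ 0.511  -0.1356  0.0647] max [ 0.5182 -0.0729  0.0752]
top3 riser 121 [331 219  24   6] rect [ 404.7 -105.6] [13.8 65.6] 0.68 zmed 0.0701 min [ 0.3979 -0.1385  0.0623] max [ 0.4117 -0.0728  0.0758]
side3 cap 344 [322 167  61  36] rect [624.  229.8] [ 28.1 251.4] 89.95 zmed 0.1855 min [0.4982 0.2157 0.172 ] max [0.7497 0.2438 0.2   ]
side3 cap 87 [265 202  20  15] rect [467.3  -7.7] [83.4 25.8] 78.99 zmed 0.1912 min [ 0.4471 -0.0496  0.1724] max [0.4781 0.0339 0.1995]
side3 cap 199 [228 242  20  17] rect [ 460.7 -211.7] [61.6 63.4] 39.14 zmed 0.1748 min [ 0.4284 -0.2426  0.172 ] max [ 0.4911 -0.1794  0.1814]
side3 batten 103 [274 206  15  15] rect [470.1  15.5] [52.6 50.5] 43.41 zmed 0.1265 min [ 0.4501 -0.0209  0.1153] max [0.4973 0.0436 0.1447]
side3 batten 72 [230 256  17  10] rect [ 469.7 -223.1] [53.7 25.1] 44.41 zmed 0.1306 min [ 0.4417 -0.2413  0.1153] max [ 0.4862 -0.1953  0.1445]
side3 board 1764 [217 207  81  80] rect [ 458.8 -101.1] [102.  362.5] 0.96 zmed 0.0845 min [ 0.4076 -0.282   0.078 ] max [0.5125 0.0803 0.0919]
side3 riser 334 [263 202  43  59] rect [496.5  -9.4] [ 78.1 263.9] 9.7 zmed 0.0699 min [ 0.4358 -0.1412  0.0621] max [0.5196 0.1154 0.0759]
side3 riser 66 [240 214  27  28] rect [401.5 -54.7] [ 10.6 151.8] 1.18 zmed 0.0702 min [ 0.3969 -0.1306  0.0641] max [0.4078 0.0212 0.0748]
```

View pics/c3a.png

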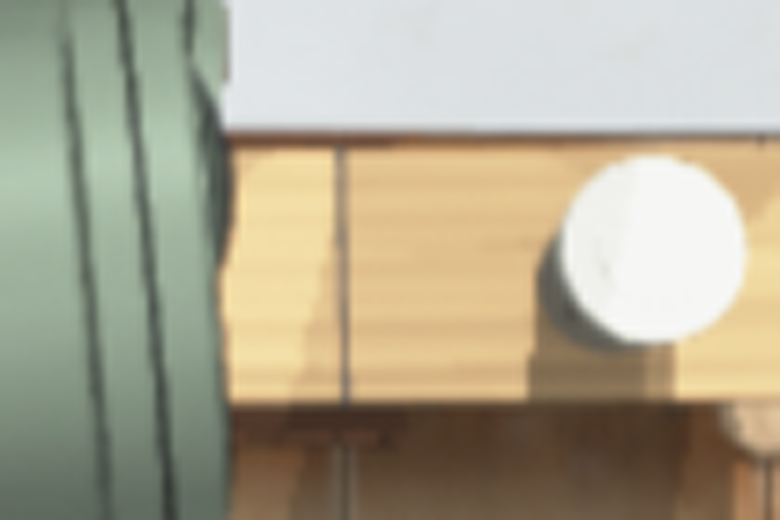

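View pics/c3b.png

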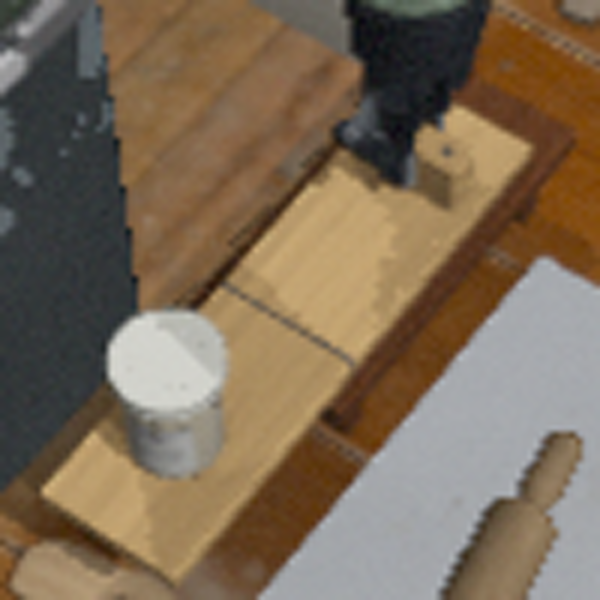

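The board is flat. The line is at col ~346 in the top view and the riser edge at col ~353. Now a sub-pixel measurement of both.

```bash
python3 - <<'E'
from h import *
im=cv2.imread('pics/top3.png').astype(float).sum(2); W=np.load('pics/top3.npy')
c=vision.camera("top"); f=210/np.tan(np.radians(c["fovy"])/2); M=R.from_euler('xyz',c["orientation"]).as_matrix(); p=np.array(c["position"])
def pt(u,v,z):
    d=M@np.array([(u-c["cx"])/f,(v-c["cy"])/f,1]); return p+d*(z-p[2])/d[2]
L=[]
for r in range(188,216):
    s=im[r,341:352]; w=np.clip(np.median(s)-s-40,0,None)
    if w.sum()>0: L.append(pt((w*np.arange(341,352)).sum()/w.sum(),r,.084))
L=np.array(L); k=np.polyfit(L[:,0],L[:,1],1); print("line y at .459",np.polyval(k,.459),"slope",k[0],"resid",np.std(L[:,1]-np.polyval(k,L[:,0])))
# riser end: depth step in the strip rows
for r in list(range(181,186))+list(range(219,226)):
    z=W[r,335:365,2]; on=np.where((z>.062)&(z<.076))[0]
    if len(on)>5: u=335+on.max(); print(r,u,np.round(pt(u+.5,r,.07),4),np.round(z[on.max():on.max()+3],3))
E
```

```text
line y at .459 -0.11327348638098866 slope 0.021024467822933723 resid 0.00017421020647310738
182 353 [ 0.5178 -0.1372  0.07  ] [ 0.072 -0.002 -0.004]
183 353 [ 0.5149 -0.1371  0.07  ] [ 0.071 -0.006 -0.001]
184 353 [ 0.512  -0.1371  0.07  ] [ 0.071  0.003 -0.001]
219 354 [ 0.4118 -0.1395  0.07  ] [ 0.075 -0.001  0.   ]
220 354 [ 0.4089 -0.1395  0.07  ] [ 0.068 -0.01  -0.005]
221 354 [ 0.4061 -0.1395  0.07  ] [ 0.071 -0.004 -0.002]
222 354 [ 0.4032 -0.1395  0.07  ] [ 0.067 -0.005 -0.009]
223 354 [ 0.4004 -0.1395  0.07  ] [ 0.067  0.007 -0.002]
```

Line at -0.1133 and edge at -0.1385, so 25 mm (0.315) is left.

Emit:
move_arm --pt "0 0.02 0 0" --pt "0 0.04 0 0" --pt "0 0.05 0 0" --pt "0 0.055 0 0" --pt "0 0.05 0 0" --pt "0 0.05 0 0" --pt "0 0.03 0 0" --pt "0 0.02 0 0" --pt "0 0 0 0" --pt "0 0 0 0" --pt "0 0 0 0" --pt "0 0 0 0"

```text
time_s: 10.12
position: [0.4575, -0.0074, 0.1102]
orientation: [-3.141, -0.001, 0.022]
contact_force: [0.9, 4.5, 8.2]
gripper_width: 0.274
grasp_force: 59.2
```

```bash
python3 - <<'E'
from h import *
c,W=snap("top","top4"); snap("side","side4")
im=c["color"].astype(float).sum(2); f=210/np.tan(np.radians(c["fovy"])/2); M=R.from_euler('xyz',c["orientation"]).as_matrix(); p=np.array(c["position"])
def pt(u,v,z):
    d=M@np.array([(u-c["cx"])/f,(v-c["cy"])/f,1]); return p+d*(z-p[2])/d[2]
L=[]
for r in range(188,216):
    s=im[r,350:361]; w=np.clip(np.median(s)-s-40,0,None)
    if w.sum()>0: L.append(pt((w*np.arange(350,361)).sum()/w.sum(),r,.084))
L=np.array(L); k=np.polyfit(L[:,0],L[:,1],1); print("line",np.polyval(k,.459),k[0],np.std(L[:,1]-np.polyval(k,L[:,0])))
for n in("top4","side4"):
    W=np.load(f"pics/{n}.npy"); q=W[(abs(W[...,0]-.46)<.045)&(W[...,1]>-.3)&(W[...,1]<.05)&(abs(W[...,2]-.084)<.01)]
    A=np.c_[q[:,:2]-[.459,-.138],np.ones(len(q))]; print(n,"plane",np.linalg.lstsq(A,q[:,2],rcond=None)[0])
s=bot.read_state(); print(s["time_s"],s["position"],s["orientation"],s["contact_force"],s["moment"],s["grasp_force"])
a=cv2.imread('pics/side4.png')[190:290,200:300]; cv2.imwrite('pics/c4.png',cv2.resize(a,(600,600),interpolation=2))
E
python3 m.py top4 | grep cap
```

```text
line -0.1382741451747681 0.022562672722381955 0.00014904751650103964
top4 plane [ 0.00112232 -0.00055417  0.08393525]
side4 plane [0.00035287 0.00065703 0.08451428]
10.2167 [ 0.45747406 -0.0073601   0.11024044] [-3.14074639e+00 -7.87106936e-04  2.22123845e-02] [-1.26168121e-03  5.14468131e+00  8.48630418e+00] [1.07421532 0.05133895 0.13073546] 59.16091203689575
top4 cap 232 [199  88  29  94] rect [619.  236.3] [ 46.8 256.3] 79.64 zmed 0.1846 min [0.4967 0.2155 0.1725] max [0.7491 0.2824 0.1999]
top4 cap 330 [385 186  25  24] rect [ 459.1 -237.3] [61.2 63.2] 1.36 zmed 0.1746 min [ 0.4283 -0.2689  0.172 ] max [ 0.4898 -0.2056  0.183 ]
```

View pics/c4.png

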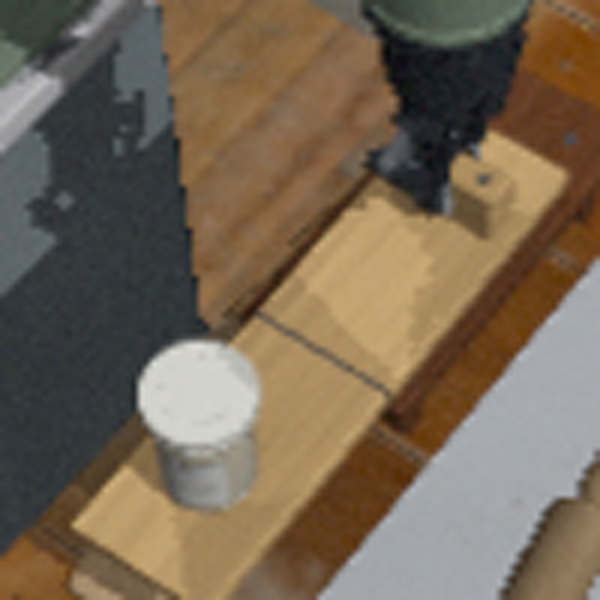

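The picture shows the line meeting the riser's end at (390,395) in the crop, with the pot upright. The line is at y=-0.1383 against the edge at -0.1385. The board is level, pressed down with about 8 N and still gripped, so I'm handing in.

```bash
python3 -c "
from cell import ticket
print(ticket.hand_in())"
```

```text
the job is handed in; nothing more can be done
None
```

The job is handed in, and no verdict came back: the cap is home, the scribed line measures within about 1 mm of the riser's end edge, and the gripper still holds the board flat, with the wrist peaking at 78 N (limit 120 N) on the cap press.

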